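# Nip up the loose jar cap and set that jar aside

## Task

One of the two amber jars in the rack has a loose screw cap: the white line on its cap is out of line with the white mark on its jar. Twist that cap clockwise, with the jar still in the rack, until it is home and the marks line up, then lift the jar out and stand it flat in the blue tray for checking without dropping it. Leave the tight jar in its place in the rack.

Things in the scene. Friction and masses are not known exactly. Their poses are not given: they have to be found in the camera images.
- loose_jar: The jar whose cap is loose, in either rack pocket. Amber, 52 mm square body 44 mm high, neck 30 mm across up to 54 mm, then a ribbed black cap 38 mm across from 54 to 82 mm (top). About 180 g; may be lifted by the cap. Origin: centre of the underside, z up; white mark on its -x side, towards the robot. The pocket lets it turn some 7 degrees, then holds it.
- loose_cap (a joint): Loose jar's cap, rad: 0 = home at a hard stop, the white line on the cap (centre to rim) pointing to the jar's white mark; positive = unscrewed, anticlockwise seen from above. Starts at 0.6 to 1.1. Turn clockwise seen from above to close; about 0.05 N m, does not rise or sink, stays where it is left.
- tight_jar: The other jar, same size and looks, cap tight (will not turn), its line at the mark. Origin: centre of the underside, z up, mark on -x. Both stand in a fixed aluminium rack: two pockets 58 mm square inside, 100 mm apart along the jars' y, walls 4 mm thick, rim 26 mm and floor 4 mm above the table.
- tray: Empty shallow blue tray, fixed on the table, 150 x 150 mm outside, 142 x 142 mm inside, walls 4 mm thick and 14 mm high. Origin: centre of its underside on the table, sides along its x and y axes; its floor is 4 mm above the origin.
There are look-alikes about, which are no part of the job. Leave any green look-alike of the loose_jar alone.

How it is judged:
On the way:
1. the loose cap is screwed home (within 0.14 rad) while its jar still stands in the rack (value of joint loose_cap below 0.14 rad and distance of loose_jar from where it was at the start of the episode below 0.02 m), for 0.2 s.
At the end, for the whole second after the job is handed in: The loose jar rests upright (within 0.1 rad) and still on the tray floor, its origin within 47 mm of the tray centre along both tray axes and under 9 mm above it, cap within 0.2 rad of home; the tight jar is within 20 mm of its start and 0.17 rad of upright (x of loose_jar in the frame of tray between -0.047 and 0.047 m and y of loose_jar in the frame of tray between -0.047 and 0.047 m and z of loose_jar in the frame of tray below 0.009 m and angle between loose_jar's own z axis and vertical below 0.1 rad and value of joint loose_cap below 0.2 rad and linear speed of loose_jar below 0.02 m/s and distance of tight_jar from where it was at the start of the episode below 0.02 m and angle between tight_jar's own z axis and vertical below 0.17 rad); the robot touches nothing.
It fails at once if the tight jar is taken from its place (moved more than 30 mm) (distance of tight_jar from where it was at the start of the episode above 0.03 m).
It fails at once if the loose jar is dropped or slammed into the tray (faster than 0.5 m/s within 30 mm of its floor) (horizontal distance between loose_jar and tray below 0.1 m and z of loose_jar in the frame of tray below 0.034 m and linear speed of loose_jar above 0.5 m/s).
It also fails if it takes over 38 s, if anything falls off the work surface, if the arm or the gripper's body presses on something with over 40 N, if the wrist force passes 120 N, or if a joint passes its speed limit or range.

## Robot

A 7-joint arm with a two-finger parallel gripper is mounted at the origin on a cart in front of the work surface, level with it; the furniture and walls round the work are solid. World frame = base frame: x ahead of the robot, y to its left, z up, the work surface at z = 0. Lengths are in m, angles in rad, forces in N, time in s.
With the tool pointing down it reaches from about 0.425 to 0.8 m from the base axis. Payload 8.3 kg.
Tool frame: the origin (TCP) lies at the very end of the fingers, on their centre line; the grasp point (between the pads) lies 19 mm behind it; z points along the fingers, y is the line along which they close (so a half turn about z gives the same grasp; the last joint's range is limited). The gripper opens to 85 mm and grips with 20 to 120 N. Pads are 22 mm wide; open, the fingers measure 114 mm over their backs; the gripper's body (76 mm by 85 mm) begins 54 mm behind the grasp point. The pads swing forward as they close: fully open they stand 13 mm farther back than shut.
Start: joints at [1.146, 0.383, 0.016, 1.37, -0.006, 1.388, -0.046], TCP at [0.221, -0.585, 0.231] pointing down, gripper open.
Joint ranges: [-2.95, 2.95], [-0.25, 2.06], [-1.52, 1.56], [0.18, 2.33], [-1.44, 4.58], [0.02, 2.06], [-3.01, 3.01]. Speed limits (rad/s): [2.39, 2.39, 3.01, 3.01, 3.14, 3.14, 3.14].

## Interface

Orientations are given as [roll, pitch, yaw] about the fixed x, y, z axes, in that order (R = Rz(yaw) Ry(pitch) Rx(roll)).
In Python, from station import arm gives the robot as it stands.
- The arm moves only by the tool apply_moves, never from a script. Its argument "moves" is a list of rows, each a list of 2 entries, a list of its own where there are three numbers: the shift along the tool's x, y, z each as a share of 150 mm, from -1 to 1, then the turn, a rotation vector about the tool's x, y, z each as a share of 4 degrees, from -1 to 1. In form: [[[tx, ty, tz], [ax, ay, az]], ...]. A call has 1 to 12 rows; each row shifts and turns the commanded pose from where the row before left it, along the tool's axes as they then stand; what a row does not reach is not made up. A row lasts 1/10 s, in which the tool goes at most 50 mm and 8.59 degrees, less where a joint would pass 70% of its speed; a pose out of reach is approached as far as the arm can. A call with a number of a shift or a turn outside -1 to 1 is refused whole. A call with a gripper value outside its range is refused whole. "jaw" is the gripper's target within -1 to 1 (shut at 1, half-way at 0, fully open at -1), set as the call begins (left out, the last holds). The fingers move at their own pace and stop on an object; the grip force is fixed at half the most. Time passes only in rows, so rows that do not move let the fingers close. It gives the time, the measured TCP pose, the force, the opening and the grip force at its end, in the units of the state.
- arm.get_obs(): the state, without advancing time (a new reading comes with each control period).
- arm.grab_frame(name): name is "side" or "top"; returns (picture, depth): 400x640x3 uint8, red, green, blue; 400x640 float32, m along the optical axis (not along the pixel's ray), 0 where there is no reading.
- arm.camera_info(name): a dict with "vertical_fov" (degrees; the focal length in pixels is half the picture's height over the tangent of half this angle, whatever the lens; pixels are square), "cx", "cy" (the principal point, pixels), "D" ([k1, k2, p1, p2, k3] as OpenCV has them; the pictures are not rectified), "T" (4x4, takes a point from camera to world coordinates). Camera axes: x right, y down, z forward; pixel columns grow to the right and rows downward; lengths in m; the calibration is good to about 2 mm. A picture is of the moment at which its call begins. camera_info takes no time and is no camera call.
- arm.close_job(): hands the job in; it is judged then, once.
The state is a dict: "time": time; "joint_positions": joint angles; "joint_vel": joint speeds; "tau": joint torques, N m; "tool_pos": TCP position; "tcp_rot": TCP orientation; "force": force on the tool from outside, world axes, zero at the start; "wrist_torque": the same for the moment, N m; "grip_width": finger opening in m; "grasp_force": force on a finger pad.
Only numpy, scipy, OpenCV 4.12 (cv2) and the standard library are available. Lean on these libraries where they do the work, as an engineer would, in place of code of your own. Each camera call takes 0.05 s, during which the arm holds its last target. There are 200 camera calls.

## Working session

There is one attempt and no reset: what is moved stays moved. The work goes in short steps, Python scripts to look and compute and a tool call to move; the robot and the scene stay as the last step left them, time stands still between calls to the robot, and variables do not carry over. Pictures are saved under pics/ and viewed, at most 10 in all, crops included, and the job is handed in when it is done.

Besides the shell and the picture viewer there is one more tool, called after "Request:" as name(argument=value, ...), one argument or row to a line, values as JSON. apply_moves: Moves the arm, as the interface text tells. Its arguments: {"type":"object","properties":{"moves":{"type":"array","items":{"type":"array"}},"jaw":{"type":"number"}},"required":["moves"]}

```bash
mkdir -p pics; python3 - <<'E'
from station import arm
import cv2,numpy as np
for n in("side","top"):
    p,d=arm.grab_frame(n); np.savez(f"pics/{n}0.npz",p=p,d=d); cv2.imwrite(f"pics/{n}0.png",p[...,::-1])
    print(n,arm.camera_info(n))
o=arm.get_obs();print(o)
E
```

```text
side {'vertical_fov': 55.69642109485878, 'cx': 320.77188237126177, 'cy': 198.08887164664725, 'D': array([0.00810629, 0.        , 0.        , 0.        , 0.        ]), 'T': array([[-0.99925757, -0.03407747,  0.01797337,  0.53621867],
       [-0.03383764,  0.55322408, -0.83234496,  0.79807717],
       [ 0.01842091, -0.83233518, -0.55396645,  0.52791062],
       [ 0.        ,  0.        ,  0.        ,  1.        ]])}
top {'vertical_fov': 47.949725947002484, 'cx': 321.5090593954926, 'cy': 196.23099284087766, 'D': array([-0.05857,  0.     ,  0.     ,  0.     ,  0.     ]), 'T': array([[-0.01894549, -0.99277085,  0.11852051,  0.44823069],
       [-0.99965265,  0.01663661, -0.02044001,  0.11575637],
       [ 0.01832047, -0.11886659, -0.9927412 ,  1.00656798],
       [ 0.        ,  0.        ,  0.        ,  1.        ]])}
{'time': 0.1, 'joint_positions': array([ 1.14611456,  0.3841666 ,  0.01636591,  1.37104179, -0.00626939,
        1.3881874 , -0.04653283]), 'joint_vel': array([-1.23964855e-06, -8.30152098e-04, -2.32692452e-03, -2.76396393e-03,
       -1.56009806e-03,  2.65471571e-03, -1.09728529e-03]), 'tau': array([ 2.48713965e-03, -6.29135656e+01,  8.47119112e-01, -3.72761142e+01,
        1.68063934e-02,  1.03297344e-02, -1.25963624e-05]), 'tool_pos': array([ 0.22108585, -0.58411325,  0.23037428]), 'tcp_rot': array([-3.13984007e+00,  5.19225730e-05,  3.61826496e-01]), 'force': array([-0.78384601, -0.31404161, -0.13299112]), 'wrist_torque': array([ 0.01325678,  0.02811977, -0.01857867]), 'grasp_force': 0.0, 'grip_width': 0.08570726866956217}
```

View pics/top0.png

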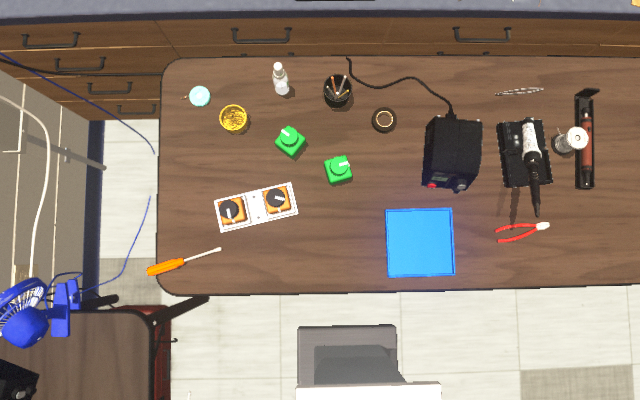

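View pics/side0.png

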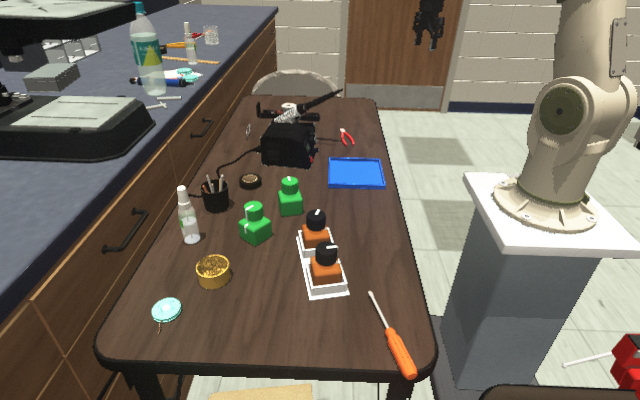

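The top view shows two amber jars in the white rack at (232,210) and (276,199), with green look-alikes at (290,141) and (339,169). The tray is at (420,242). The side view has the same jars at (326,255) and (316,222). I'll enlarge the caps next and measure.

```bash
cat > h.py <<'E'
import numpy as np,cv2
from station import arm
def ray(n,uv):
    c=arm.camera_info(n);f=200/np.tan(np.radians(c["vertical_fov"]/2))
    K=np.array([[f,0,c["cx"]],[0,f,c["cy"]],[0,0,1]])
    q=cv2.undistortPoints(np.array(uv,float).reshape(-1,1,2),K,c["D"]).reshape(-1,2)
    T=c["T"];return T[:3,3],np.c_[q,np.ones(len(q))]@T[:3,:3].T
def onz(n,uv,z):
    o,d=ray(n,uv);return o+d*((z-o[2])/d[:,2])[:,None]
E
python3 - <<'E'
from h import *
p=np.load("pics/top0.npz")["p"];bgr=p[...,::-1].copy();hsv=cv2.cvtColor(bgr,cv2.COLOR_BGR2HSV)
def big(m,k):
    cs=cv2.findContours(m.astype(np.uint8),0,2)[0];return sorted(cs,key=cv2.contourArea)[::-1][:k]
c=big(cv2.inRange(hsv,(95,120,120),(115,255,255))*(np.indices(p.shape[:2])[1]>300),1)[0]
r=cv2.minAreaRect(c);print("tray px",r);w=onz("top",cv2.boxPoints(r),0.012);print(w.round(4),w.mean(0),np.linalg.norm(w-np.roll(w,1,0),axis=1))
s=p[170:240,205:305].astype(int)
# amber
m=np.zeros(p.shape[:2],np.uint8);m[170:240,205:305]=255
white=cv2.bitwise_and(m,cv2.inRange(hsv,(0,0,150),(180,70,255)))
allm=cv2.morphologyEx(white,cv2.MORPH_CLOSE,np.ones((3,3)))
r=cv2.minAreaRect(big(allm,1)[0]);w=onz("top",cv2.boxPoints(r),0.026);print("rack",r,w.round(4),w.mean(0),np.linalg.norm(w-np.roll(w,1,0),axis=1))
dark=cv2.bitwise_and(m,cv2.inRange(hsv,(0,0,0),(180,255,70)))
for c in big(dark,2):
    (u,v),rr=cv2.minEnclosingCircle(c);print("cap",u,v,rr,onz("top",[[u,v]],.086))
cv2.imwrite("pics/c0.png",cv2.resize(bgr[170:240,205:305],None,fx=8,fy=8,interpolation=2))
E
```

```text
tray px ((419.5615234375, 241.97659301757812), (68.69039916992188, 68.14920043945312), 87.61405944824219)
[[ 0.5358 -0.0436  0.012 ]
 [ 0.5394 -0.1976  0.012 ]
 [ 0.3871 -0.1964  0.012 ]
 [ 0.3846 -0.0448  0.012 ]] [ 0.46173979 -0.12061515  0.012     ] [0.15116277 0.15406088 0.15233434 0.15158834]
rack ((255.47586059570312, 206.78964233398438), (33.85079574584961, 80.8584976196289), 76.32868957519531) [[0.5612 0.3353 0.026 ]
 [0.6007 0.1627 0.026 ]
 [0.5277 0.146  0.026 ]
 [0.489  0.3173 0.026 ]] [0.54465828 0.24032471 0.026     ] [0.07446272 0.17712819 0.07483033 0.1756325 ]
cap 281.0 204.0 9.999999747378752e-05 [[0.54345175 0.1803642  0.086     ]]
cap 279.0 205.0 9.999999747378752e-05 [[0.54145602 0.18448815 0.086     ]]
```

View pics/c0.png

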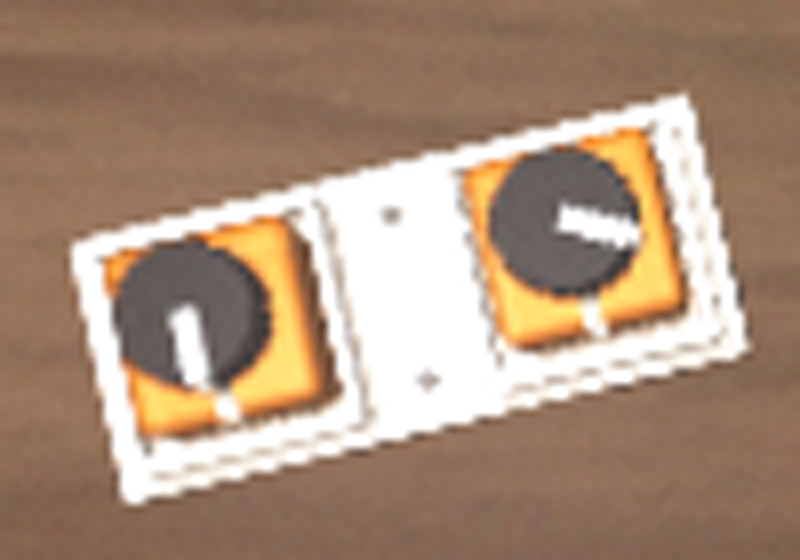

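The crop shows the right jar, (275,197) in the full top image, with its cap line pointing right while the jar mark is at the lower right, about 63° anticlockwise. That is the loose one. The left jar at (228,209) has its line on the mark, so it is the tight one. The green ones are not part of the job.

```bash
python3 - <<'E'
from h import *
p=np.load("pics/top0.npz")["p"];hsv=cv2.cvtColor(p,cv2.COLOR_RGB2HSV)
big=cv2.resize(p[170:240,205:305],None,fx=8,fy=8,interpolation=2);hb=cv2.cvtColor(big,cv2.COLOR_RGB2HSV)
m=cv2.inRange(hb,(0,0,0),(180,110,120));m=cv2.morphologyEx(m,cv2.MORPH_OPEN,np.ones((25,25)))
for c in sorted(cv2.findContours(m,0,2)[0],key=cv2.contourArea)[-2:]:
    (u,v),r=cv2.minEnclosingCircle(c);q=[(u+.5)/8-.5+205,(v+.5)/8-.5+170];print(u,v,r,q,onz("top",[q],.086),onz("top",[q],.080))
for c0,l in(((565,222),(636,232)),):
    a=onz("top",[[x/8+204.56,y/8+169.56] for x,y in(c0,l,(185,312),(197,385))],.086)
    for i in(0,2):
        e=a[i+1]-a[i];print("line",np.degrees(np.arctan2(e[1],e[0])))
m=cv2.inRange(hsv,(50,120,60),(75,255,255))
for c in sorted(cv2.findContours(m,0,2)[0],key=cv2.contourArea)[-2:]:
    u,v=c.reshape(-1,2).mean(0);print("green",u,v,onz("top",[[u,v]],.05))
# side view caps by ray-plane
s=np.load("pics/side0.npz")["p"];hs=cv2.cvtColor(s,cv2.COLOR_RGB2HSV)
m=np.zeros(hs.shape[:2],np.uint8);m[200:290,295:350]=255
a=cv2.bitwise_and(m,cv2.inRange(hs,(5,150,80),(18,255,255)))
for c in sorted(cv2.findContours(a,0,2)[0],key=cv2.contourArea)[-2:]:print("amber side",cv2.boundingRect(c))
E
```

```text
562.8136596679688 224.35574340820312 75.39652252197266 [274.9142074584961, 197.6069679260254] [[0.55688988 0.19277343 0.086     ]] [[0.55759809 0.19327541 0.08      ]]
191.69549560546875 316.2593994140625 78.38008880615234 [228.5244369506836, 209.0949249267578] [[0.53474858 0.28814128 0.086     ]] [[0.53531248 0.28926483 0.08      ]]
line -99.02591154672231
line -170.44389731737087
green 338.2295081967213 168.45901639344262 [[0.62224936 0.05878855 0.05      ]]
green 290.2413793103448 141.05172413793105 [[0.68437698 0.16175538 0.05      ]]
amber side (302, 224, 28, 24)
amber side (311, 257, 31, 28)
```

Request:
apply_moves(
  moves=[
    [[0.2, -0.2, 0], [0, 0, 0]],
    [[0.2, -0.2, 0], [0, 0, 0]],
    [[0.3, 0, 0], [0, 0, -1]],
    [[0.33, 0, 0], [0, 0, -1]],
    [[0.33, 0, 0], [0, 0, -1]],
    [[0.33, 0, 0], [0, 0, -1]],
    [[0.33, 0, 0], [0, 0, -1]],
    [[0.33, 0, 0], [0, 0, -1]],
    [[0.33, 0, 0], [0, 0, -1]],
    [[0.33, 0, 0], [0, 0, -1]],
  ],
  jaw=-1,
)

```text
time: 1.1
tool_pos: [0.5743, -0.2847, 0.2306]
tcp_rot: [-3.141, 0.0, 0.923]
force: [1.2, -1.2, 0.0]
grip_width: 0.0854
grasp_force: 0.0
```

Request:
apply_moves(
  moves=[
    [[0.27, -0.14, 0], [0, 0, -1]],
    [[0.27, -0.14, 0], [0, 0, -1]],
    [[0.27, -0.14, 0], [0, 0, -1]],
    [[0.27, -0.14, 0], [0, 0, -1]],
    [[0.27, -0.14, 0], [0, 0, -1]],
    [[0.29, -0.09, 0], [0, 0, 0]],
    [[0.29, -0.09, 0], [0, 0, 0]],
    [[0.29, -0.09, 0], [0, 0, 0]],
    [[0.29, -0.09, 0], [0, 0, 0]],
    [[0.2, -0.06, 0], [0, 0, 0]],
    [[0, 0, 0], [0, 0, 0]],
  ],
)

```text
time: 2.2
tool_pos: [0.5791, 0.1612, 0.231]
tcp_rot: [-3.139, -0.003, 1.278]
force: [-0.0, 0.5, 0.1]
grip_width: 0.0852
grasp_force: 0.0
```

```bash
cat > go.py <<'E'
import sys
from h import *
from scipy.spatial.transform import Rotation as R
o=arm.get_obs();t=np.array(list(map(float,sys.argv[1:4])))
M=R.from_euler("xyz",o["tcp_rot"]).as_matrix()
print("share of 150mm",((t-o["tool_pos"])@M/.15).round(3),o["time"],o["tool_pos"].round(4),o["tcp_rot"].round(3),o["joint_positions"].round(2),"F",o["force"].round(1),"M",o["wrist_torque"].round(2))
E
python3 go.py .5565 .192 .12; python3 go.py .5565 .192 .055
```

```text
share of 150mm [ 0.151 -0.202  0.741] 2.2 [0.5791 0.1612 0.231 ] [-3.139e+00 -3.000e-03  1.278e+00] [ 0.07  0.38 -0.53  1.42  0.19  1.39 -0.75] F [-0.   0.5  0.1] M [ 0.06 -0.02  0.06]
share of 150mm [ 0.15  -0.201  1.174] 2.2 [0.5791 0.1612 0.231 ] [-3.139e+00 -3.000e-03  1.278e+00] [ 0.07  0.38 -0.53  1.42  0.19  1.39 -0.75] F [-0.   0.5  0.1] M [ 0.06 -0.02  0.06]
```

Request:
apply_moves(
  moves=[
    [[0.075, -0.1, 0.1], [0, 0, 0]],
    [[0.075, -0.1, 0.14], [0, 0, 0]],
    [[0, 0, 0.2], [0, 0, 0]],
    [[0, 0, 0.2], [0, 0, 0]],
    [[0, 0, 0.06], [0, 0, 0]],
    [[0, 0, 0], [0, 0, 0]],
    [[0, 0, 0], [0, 0, 0]],
  ],
)

```text
time: 2.9
tool_pos: [0.5598, 0.1847, 0.1276]
tcp_rot: [3.14, -0.001, 1.269]
force: [-0.1, -0.5, 1.5]
grip_width: 0.0853
grasp_force: 0.0
```

```bash
python3 go.py .5565 .192 .055; python3 - <<'E'
from h import *
p,d=arm.grab_frame("side");cv2.imwrite("pics/s1.png",cv2.resize(p[120:320,220:440,::-1],None,fx=3,fy=3,interpolation=2)[:600])
E
```

```text
share of 150mm [ 0.04  -0.036  0.484] 2.9 [0.5598 0.1847 0.1276] [ 3.140e+00 -1.000e-03  1.269e+00] [ 0.03  0.43 -0.53  1.6   0.23  1.18 -0.85] F [-0.1 -0.5  1.5] M [ 0.02 -0.03  0.  ]
```

View pics/s1.png

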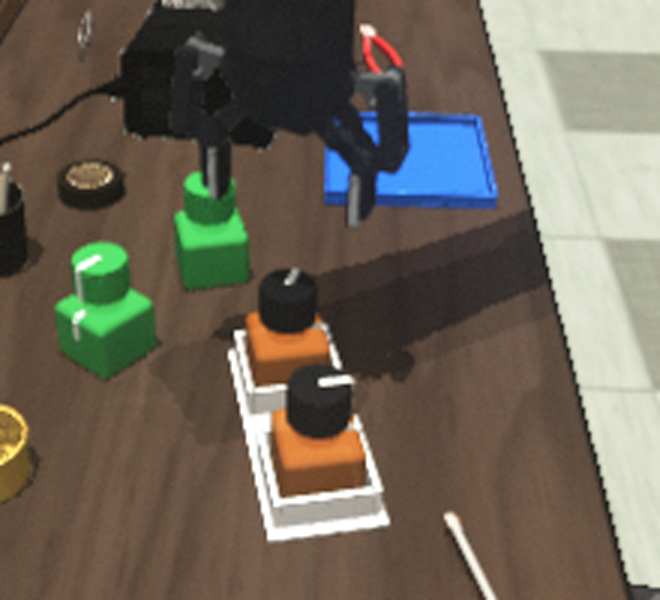

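The fingers, at crop (215,180) and (360,205), straddle the loose cap at (288,298). The way down is clear.

Request:
apply_moves(
  moves=[
    [[0.04, -0.036, 0.0], [0, 0, 0]],
    [[0, 0, 0.12], [0, 0, 0]],
    [[0, 0, 0.12], [0, 0, 0]],
    [[0, 0, 0.12], [0, 0, 0]],
    [[0, 0, 0.12], [0, 0, 0]],
    [[0, 0, 0], [0, 0, 0]],
    [[0, 0, 0], [0, 0, 0]],
    [[0, 0, 0], [0, 0, 0]],
  ],
)

```text
time: 3.75
tool_pos: [0.5565, 0.1929, 0.056]
tcp_rot: [3.14, -0.002, 1.27]
force: [-0.7, 0.2, 0.1]
grip_width: 0.0854
grasp_force: 0.0
```

```bash
python3 go.py .5565 .192 .055
```

```text
share of 150mm [-0.005  0.002  0.007] 3.75 [0.5565 0.1929 0.056 ] [ 3.14e+00 -2.00e-03  1.27e+00] [ 0.    0.5  -0.51  1.67  0.27  1.04 -0.89] F [-0.7  0.2  0.1] M [ 0.05 -0.02  0.  ]
```

Request:
apply_moves(
  moves=[
    [[0, 0, 0], [0, 0, 0]],
    [[0, 0, 0], [0, 0, 0]],
    [[0, 0, 0], [0, 0, 0]],
    [[0, 0, 0], [0, 0, 0]],
    [[0, 0, 0], [0, 0, 0]],
    [[0, 0, 0], [0, 0, 0]],
    [[0, 0, 0], [0, 0, 0]],
    [[0, 0, 0], [0, 0, 0]],
  ],
  jaw=1,
)

```text
time: 4.55
tool_pos: [0.5561, 0.1923, 0.0549]
tcp_rot: [3.141, -0.001, 1.269]
force: [-0.4, -0.1, 5.4]
grip_width: 0.0366
grasp_force: 59.7
```

```bash
python3 go.py .5565 .192 .055
```

```text
share of 150mm [-0.001  0.003 -0.001] 4.55 [0.5561 0.1923 0.0549] [ 3.141e+00 -1.000e-03  1.269e+00] [ 0.    0.5  -0.51  1.67  0.28  1.04 -0.89] F [-0.4 -0.1  5.4] M [-0.01  0.18  0.03]
```

Request:
apply_moves(
  moves=[
    [[0, 0, 0], [0, 0, 1]],
    [[0, 0, 0], [0, 0, 1]],
    [[0, 0, 0], [0, 0, 1]],
    [[0, 0, 0], [0, 0, 1]],
    [[0, 0, 0], [0, 0, 1]],
    [[0, 0, 0], [0, 0, 1]],
    [[0, 0, 0], [0, 0, 1]],
    [[0, 0, 0], [0, 0, 1]],
    [[0, 0, 0], [0, 0, 1]],
    [[0, 0, 0], [0, 0, 1]],
    [[0, 0, 0], [0, 0, 1]],
    [[0, 0, 0], [0, 0, 1]],
  ],
)

```text
time: 5.75
tool_pos: [0.5554, 0.1928, 0.0548]
tcp_rot: [-3.141, -0.0, 0.429]
force: [-2.0, 1.2, 7.0]
grip_width: 0.0364
grasp_force: 59.8
```

```bash
python3 go.py .5565 .192 .055
```

```text
share of 150mm [ 0.004  0.008 -0.002] 5.75 [0.5554 0.1928 0.0548] [-3.141 -0.     0.429] [-0.13  0.48 -0.34  1.68  0.18  1.02 -1.66] F [-2.   1.2  7. ] M [0.33 0.57 0.04]
```

Request:
apply_moves(
  moves=[
    [[0, 0, 0], [0, 0, 1]],
    [[0, 0, 0], [0, 0, 1]],
    [[0, 0, 0], [0, 0, 1]],
    [[0, 0, 0], [0, 0, 0]],
    [[0, 0, 0], [0, 0, 0]],
  ],
)

```text
time: 6.25
tool_pos: [0.5556, 0.193, 0.0548]
tcp_rot: [-3.141, -0.001, 0.223]
force: [-0.4, 1.7, 5.1]
grip_width: 0.0364
grasp_force: 59.7
```

```bash
python3 go.py .5565 .192 .055
```

```text
share of 150mm [ 0.005  0.008 -0.002] 6.25 [0.5556 0.193  0.0548] [-3.141e+00 -1.000e-03  2.230e-01] [-0.16  0.47 -0.3   1.68  0.16  1.02 -1.85] F [-0.4  1.7  5.1] M [ 0.45  0.34 -0.06]
```

Request:
apply_moves(
  moves=[
    [[0, 0, 0], [0, 0, 1]],
    [[0, 0, 0], [0, 0, 1]],
    [[0, 0, 0], [0, 0, 0]],
    [[0, 0, 0], [0, 0, 0]],
  ],
)

```text
time: 6.65
tool_pos: [0.5557, 0.1934, 0.0548]
tcp_rot: [-3.14, -0.001, 0.085]
force: [-0.9, 4.1, 5.0]
grip_width: 0.0361
grasp_force: 60.1
```

```bash
python3 go.py .5565 .192 .055
```

```text
share of 150mm [ 0.004  0.01  -0.002] 6.65 [0.5557 0.1934 0.0548] [-3.14e+00 -1.00e-03  8.50e-02] [-0.18  0.47 -0.27  1.68  0.14  1.01 -1.98] F [-0.9  4.1  5. ] M [ 1.22  0.18 -0.03]
```

Request:
apply_moves(
  moves=[
    [[0, 0, 0], [0, 0, 1]],
    [[0, 0, 0], [0, 0, 1]],
    [[0, 0, 0], [0, 0, 0]],
    [[0, 0, 0], [0, 0, 0]],
  ],
)

```text
time: 7.05
tool_pos: [0.5557, 0.1937, 0.0547]
tcp_rot: [-3.14, -0.001, -0.052]
force: [0.1, 5.7, 4.8]
grip_width: 0.0364
grasp_force: 60.1
```

```bash
python3 go.py .5565 .192 .055
```

```text
share of 150mm [ 0.006  0.011 -0.002] 7.05 [0.5557 0.1937 0.0547] [-3.14e+00 -1.00e-03 -5.20e-02] [-0.2   0.46 -0.24  1.68  0.13  1.01 -2.11] F [0.1 5.7 4.8] M [ 1.22 -0.06  0.64]
```

Wrist moment jumped to 0.64 N m, so the cap is at its stop. I'll ease the wind-up slightly and look.

Request:
apply_moves(
  moves=[
    [[0, 0, 0], [0, 0, -0.6]],
    [[0, 0, 0], [0, 0, 0]],
    [[0, 0, 0], [0, 0, 0]],
  ],
)

```text
time: 7.35
tool_pos: [0.5556, 0.1932, 0.0547]
tcp_rot: [-3.14, -0.0, -0.011]
force: [-0.6, 3.6, 5.5]
grip_width: 0.0366
grasp_force: 60.3
```

```bash
python3 go.py .5565 .192 .055; python3 - <<'E'
from h import *
p,d=arm.grab_frame("top");q,d=arm.grab_frame("side")
a=cv2.resize(p[160:250,195:315],(800,600));cv2.imwrite("pics/t2.png",np.vstack([cv2.resize(p[165:240,205:305],(400,300)),cv2.resize(q[190:280,280:400],(400,300))])[...,::-1])
E
```

```text
share of 150mm [ 0.006  0.008 -0.002] 7.35 [0.5556 0.1932 0.0547] [-3.14  -0.    -0.011] [-0.19  0.46 -0.25  1.68  0.13  1.01 -2.07] F [-0.6  3.6  5.5] M [1.04 0.18 0.13]
```

View pics/t2.png

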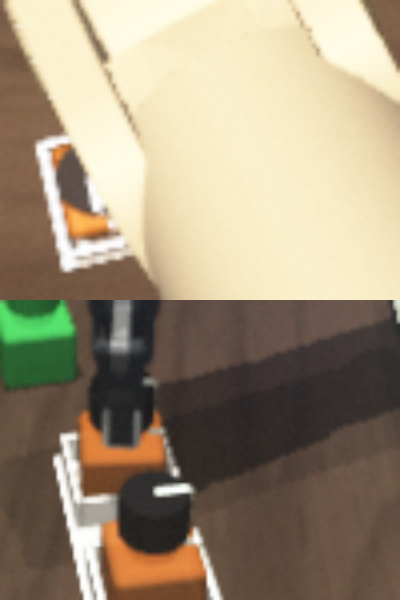

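The top view is hidden by the arm. In the side view (lower half), the pads at (120,420) hold the loose cap squarely with the jar seated. With the torque stop as evidence, I'll lift.

Request:
apply_moves(
  moves=[
    [[0, 0, -0.05], [0, 0, 0]],
    [[0, 0, -0.08], [0, 0, 0]],
    [[0, 0, -0.1], [0, 0, 0]],
    [[0, 0, -0.15], [0, 0, 0]],
    [[0, 0, -0.15], [0, 0, 0]],
    [[0, 0, -0.15], [0, 0, 0]],
    [[0, 0, -0.1], [0, 0, 0]],
    [[0, 0, 0], [0, 0, 0]],
    [[0, 0, 0], [0, 0, 0]],
  ],
)

```text
time: 8.35
tool_pos: [0.5554, 0.1911, 0.1706]
tcp_rot: [3.14, 0.001, -0.015]
force: [-0.4, 0.1, -2.3]
grip_width: 0.0362
grasp_force: 61.1
```

```bash
python3 go.py .4617 -.1206 .168; python3 - <<'E'
from h import *
p,d=arm.grab_frame("top");q,d=arm.grab_frame("side")
cv2.imwrite("pics/t3.png",np.vstack([cv2.resize(p[165:240,205:305],(400,300)),cv2.resize(q[150:285,270:450],(400,300))])[...,::-1])
E
```

```text
share of 150mm [-0.593  2.087  0.02 ] 8.35 [0.5554 0.1911 0.1706] [ 3.14e+00  1.00e-03 -1.50e-02] [-0.18  0.35 -0.26  1.56  0.1   1.25 -2.04] F [-0.4  0.1 -2.3] M [0.04 0.01 0.  ]
```

View pics/t3.png

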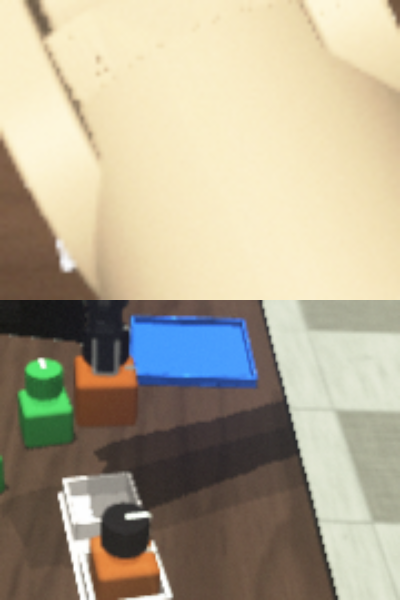

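The jar hangs from the gripper (side crop, 105,390), the left pocket still holds the tight jar, and the right pocket is empty. Next I carry it to the tray.

Request:
apply_moves(
  moves=[
    [[-0.03, 0.1, 0], [0, 0, 0]],
    [[-0.06, 0.2, 0], [0, 0, 0]],
    [[-0.06, 0.22, 0], [0, 0, 0]],
    [[-0.07, 0.24, 0], [0, 0, 0]],
    [[-0.07, 0.24, 0], [0, 0, 0]],
    [[-0.07, 0.24, 0], [0, 0, 0]],
    [[-0.07, 0.24, 0], [0, 0, 0]],
    [[-0.06, 0.22, 0], [0, 0, 0]],
    [[-0.06, 0.2, 0], [0, 0, 0]],
    [[-0.03, 0.12, 0], [0, 0, 0]],
    [[-0.01, 0.07, 0], [0, 0, 0]],
    [[0, 0, 0], [0, 0, 0]],
  ],
)

```text
time: 9.65
tool_pos: [0.4615, -0.1217, 0.1709]
tcp_rot: [3.141, 0.001, -0.018]
force: [-0.2, 0.4, -0.9]
grip_width: 0.0363
grasp_force: 61.0
```

```bash
python3 go.py .4617 -.1206 .0555
```

```text
share of 150mm [ 0.002 -0.007  0.769] 9.65 [ 0.4615 -0.1217  0.1709] [ 3.141e+00  1.000e-03 -1.800e-02] [ 0.25  0.11 -0.06  1.85  0.01  1.18 -1.4 ] F [-0.2  0.4 -0.9] M [0.01 0.   0.03]
```

Request:
apply_moves(
  moves=[
    [[0, 0, 0.1], [0, 0, 0]],
    [[0, 0, 0.15], [0, 0, 0]],
    [[0, 0, 0.15], [0, 0, 0]],
    [[0, 0, 0.12], [0, 0, 0]],
    [[0, 0, 0.1], [0, 0, 0]],
    [[0, 0, 0.05], [0, 0, 0]],
    [[0, 0, 0.03], [0, 0, 0]],
    [[0, 0, 0.03], [0, 0, 0]],
    [[0, 0, 0.02], [0, 0, 0]],
    [[0, 0, 0], [0, 0, 0]],
    [[0, 0, 0], [0, 0, 0]],
  ],
)

```text
time: 10.75
tool_pos: [0.4627, -0.1201, 0.0592]
tcp_rot: [3.142, -0.001, -0.015]
force: [-0.1, -0.5, -1.7]
grip_width: 0.0362
grasp_force: 61.1
```

```bash
python3 go.py .4617 -.1206 .0555
```

```text
share of 150mm [-0.006  0.004  0.025] 10.75 [ 0.4627 -0.1201  0.0592] [ 3.142e+00 -1.000e-03 -1.500e-02] [ 0.24  0.24 -0.06  1.97  0.02  0.93 -1.42] F [-0.1 -0.5 -1.7] M [0.02 0.02 0.02]
```

Request:
apply_moves(
  moves=[
    [[0, 0, 0.01], [0, 0, 0]],
    [[0, 0, 0.01], [0, 0, 0]],
    [[0, 0, 0.006], [0, 0, 0]],
    [[0, 0, 0.004], [0, 0, 0]],
    [[0, 0, 0], [0, 0, 0]],
    [[0, 0, 0], [0, 0, 0]],
  ],
)

```text
time: 11.35
tool_pos: [0.4625, -0.12, 0.0547]
tcp_rot: [-3.142, -0.0, -0.015]
force: [-2.6, 0.5, 4.7]
grip_width: 0.0363
grasp_force: 61.7
```

Upward contact force shows the jar is on the tray floor, so I release it and lift straight up.

Request:
apply_moves(
  moves=[
    [[0, 0, 0], [0, 0, 0]],
    [[0, 0, 0], [0, 0, 0]],
    [[0, 0, 0], [0, 0, 0]],
    [[0, 0, 0], [0, 0, 0]],
    [[0, 0, 0], [0, 0, 0]],
    [[0, 0, 0], [0, 0, 0]],
    [[0, 0, 0], [0, 0, 0]],
    [[0, 0, 0], [0, 0, 0]],
  ],
  jaw=-1,
)

```text
time: 12.15
tool_pos: [0.4624, -0.12, 0.0543]
tcp_rot: [-3.142, -0.0, -0.015]
force: [0.3, -0.2, -0.5]
grip_width: 0.0852
grasp_force: 0.0
```

Request:
apply_moves(
  moves=[
    [[0, 0, -0.1], [0, 0, 0]],
    [[0, 0, -0.2], [0, 0, 0]],
    [[0, 0, -0.25], [0, 0, 0]],
    [[0, 0, -0.25], [0, 0, 0]],
    [[0, 0, -0.2], [0, 0, 0]],
    [[0, 0.3, 0], [0, 0, 0]],
    [[0, 0.3, 0], [0, 0, 0]],
    [[0, 0.3, 0], [0, 0, 0]],
    [[0, 0.3, 0], [0, 0, 0]],
    [[0, 0.3, 0], [0, 0, 0]],
    [[0, 0.2, 0], [0, 0, 0]],
    [[0, 0, 0], [0, 0, 0]],
  ],
)

```text
time: 13.35
tool_pos: [0.4561, -0.3802, 0.2036]
tcp_rot: [3.14, 0.002, -0.022]
force: [-0.4, 0.2, -0.5]
grip_width: 0.0857
grasp_force: 0.0
```

```bash
python3 - <<'E'
from h import *
p,d=arm.grab_frame("top");q,d=arm.grab_frame("side")
cv2.imwrite("pics/t4.png",np.vstack([cv2.resize(p[200:290,370:490],(400,300),interpolation=2),cv2.resize(q[140:260,270:430],(400,300))])[...,::-1])
print(arm.get_obs()["tool_pos"])
E
```

```text
[ 0.45822107 -0.37526012  0.20376974]
```

View pics/t4.png

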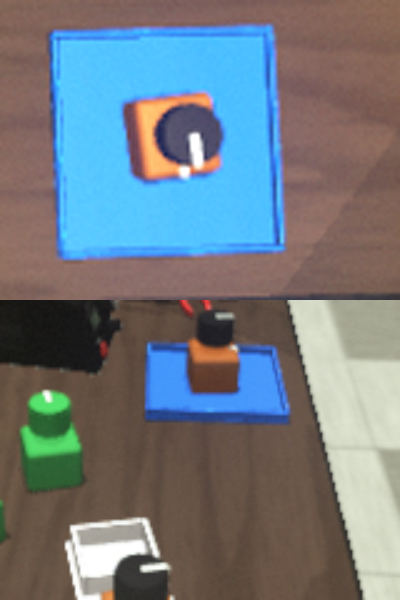

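The jar stands upright mid-tray at (183,137) in the upper crop, with the tight jar undisturbed. I'll measure the cap line against the body edges before handing in.

```bash
python3 - <<'E'
from h import *
p,d=arm.grab_frame("top");x0,y0=370,200
b=cv2.resize(p[y0:290,x0:490],None,fx=8,fy=8,interpolation=2);h=cv2.cvtColor(b,cv2.COLOR_RGB2HSV)
f=lambda a:[[(u+.5)/8-.5+x0,(v+.5)/8-.5+y0] for u,v in a]
dark=cv2.morphologyEx(cv2.inRange(h,(0,0,0),(180,130,90)),cv2.MORPH_OPEN,np.ones((15,15)))
c=max((c for c in cv2.findContours(dark,0,2)[0] if 150<c[:,0].mean(0)[0]<700 and 150<c[:,0].mean(0)[1]<500),key=cv2.contourArea)
(u,v),r=cv2.minEnclosingCircle(c);print("cap",u,v,r,onz("top",f([(u,v)]),.086))
w=cv2.inRange(h,(0,0,140),(180,90,255));k=np.zeros_like(w);cv2.circle(k,(int(u),int(v)),int(r),255,-1);w&=k
l=np.argwhere(w)[:,::-1].astype(np.float32);W=onz("top",f(l),.086)[:,:2];m=W.mean(0);d1=np.linalg.svd(W-m,full_matrices=False)[2][0];d1*=-np.sign(d1[0]);print("line deg",np.degrees(np.arctan2(d1[1],d1[0])),"n",len(l), "via centre",np.degrees(np.arctan2(*(m-onz("top",f([(u,v)]),.086)[0,:2])[::-1])))
am=cv2.inRange(h,(3,140,100),(25,255,255));pts=np.argwhere(am)[:,::-1]
hull=cv2.convexHull(pts.astype(np.int32))
# lower front edge of the body top (bottom-most amber pixel per column), middle part
xs=np.arange(pts[:,0].min()+25,pts[:,0].max()-25)
E=np.array([(x,pts[pts[:,0]==x,1].max()) for x in xs if (pts[:,0]==x).any()],np.float32)
vx=cv2.fitLine(E,cv2.DIST_HUBER,0,.01,.01).ravel();q=onz("top",f([(vx[2],vx[3]),(vx[2]+50*vx[0],vx[3]+50*vx[1])]),.03)
e=q[1]-q[0];e*=-np.sign(e[1]);print("mark dir deg",np.degrees(np.arctan2(e[1],e[0]))-90)
E
```

```text
Traceback (most recent call last):
ValueError: max() iterable argument is empty
```

```bash
python3 - <<'E'
from h import *
p,d=arm.grab_frame("top");x0,y0=370,200
b=cv2.resize(p[y0:290,x0:490],None,fx=8,fy=8,interpolation=2);h=cv2.cvtColor(b,cv2.COLOR_RGB2HSV)
f=lambda a:[[(u+.5)/8-.5+x0,(v+.5)/8-.5+y0] for u,v in a]
u,v,r=453,321,70  # cap centre from the viewed crop (x2.4)
w=cv2.inRange(h,(0,0,140),(180,90,255));k=np.zeros_like(w);cv2.circle(k,(u,v),r,255,-1);w&=k
l=np.argwhere(w)[:,::-1];W=onz("top",f(l),.086)[:,:2];m=W.mean(0)
d1=np.linalg.svd(W-m,full_matrices=False)[2][0];d1*=-np.sign(d1[0]);print("line deg",np.degrees(np.arctan2(d1[1],d1[0])),len(l),l.min(0),l.max(0))
am=cv2.inRange(h,(3,140,100),(25,255,255));am[:,:280]=0;am[:,560:]=0;am[:220]=0;am[470:]=0
pts=np.argwhere(am)[:,::-1];print("amber box",pts.min(0),pts.max(0))
for z,side in((.03,"front"),(.03,"left")):
    i=0 if side=="front" else 1
    lo,hi=pts[:,i].min(),pts[:,i].max();E=[]
    for t in range(lo+35,hi-35):
        s=pts[pts[:,i]==t]
        if len(s): E.append((t,s[:,1].max()) if i==0 else (s[:,0].min(),t))
    L=cv2.fitLine(np.array(E,np.float32),cv2.DIST_HUBER,0,.01,.01).ravel()
    q=onz("top",f([L[2:],L[2:]+50*L[:2]]),z);e=q[1]-q[0];a=np.degrees(np.arctan2(e[1],e[0]));print(side,"edge deg mod 90",(a+45)%90-45)
E
```

```text
line deg -176.0537353424198 2324 [442 252] [489 390]
amber box [324 227] [523 424]
front edge deg mod 90 -21.684372459796226
left edge deg mod 90 6.6621038863798105
```

The left body edge puts the mark direction at about -173°. The cap-line mask picked up stray pixels, so its -176° is rough, and reading the line by eye from the crop gives about -168°. Either way they agree within about 5° (0.09 rad), under the 0.2 limit and consistent with the torque stop. I'm handing in.

```bash
python3 -c "
from station import arm
print(arm.close_job())"
```

```text
the job is handed in; nothing more can be done
None
```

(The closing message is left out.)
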